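# Lock the long cash box and put its key away

## Robot

A 6-joint arm with a two-finger parallel gripper is mounted at the origin on a cart in front of the work surface, level with it; the furniture and walls round the work are solid. World frame = base frame: x ahead of the robot, y to its left, z up, the work surface at z = 0. Lengths are in m, angles in rad, forces in N, time in s.
With the tool pointing down it reaches from about 0.325 to 0.75 m from the base axis. Payload 7.6 kg.
Tool frame: the origin (TCP) lies on the mounting face of the last link; the fingertips stand 173 mm ahead of it and the grasp point (between the pads) lies 155 mm ahead of it; z points along the fingers, y is the direction in which the jaws open and shut (so a half turn about z gives the same grasp; the last joint's range is limited). The gripper opens to 85 mm and grips with 20 to 120 N. Pads are 22 mm wide; open, the fingers measure 114 mm over their backs; the gripper's body (76 mm by 85 mm) begins 54 mm behind the grasp point. The pads swing forward as they close: fully open they stand 13 mm farther back than shut.
Start: joints at [-1.393, 0.052, 1.401, -0, 1.689, -0.07], TCP at [0.129, -0.509, 0.405] pointing down, gripper open.
Joint ranges: [-2.9, 2.9], [-0.91, 2.17], [0.12, 2.37], [-1.06, 4.2], [0.26, 2.73], [-2.93, 2.93]. Speed limits (rad/s): [2.57, 2.57, 3.01, 3.14, 3.14, 3.14].

## Interface

Orientations are given as a rotation vector (axis times angle).
In Python, from plant import bot gives the robot as it stands.
- The arm moves only by the shell command python3 -m pendant 'ROWS' [FORCE]. ROWS is JSON, a list of rows, each a list of 7 numbers: the closure, from -1 (fully open) to 1 (shut), then the shift along the tool's x, y, z in m, then the turn, a rotation vector about the tool's x, y, z in rad. In form: [[claw, tx, ty, tz, wx, wy, wz], ...]. A call has exactly 8 rows; each row shifts and turns the commanded pose from where the row before left it, along the tool's axes as they then stand; what a row does not reach is not made up. A row lasts 1/12 s, in which the tool goes at most 41.7 mm and 7.16 degrees, less where a joint would pass 70% of its speed; a pose out of reach is approached as far as the arm can. A call is refused whole if a number of a shift passes 0.0417 or a number of a turn 0.125, either way. A call with a gripper value outside its range is refused whole. The fingers move at their own pace and stop on an object; FORCE is the grip in N (left out, the last holds). Time passes only in rows, so rows that do not move let the fingers close, or fill a call up. It gives the time, the measured TCP pose, the force and the opening at its end, in the units of the state.
- bot.observe(): the state, without advancing time (a new reading comes with each control period).
- bot.grab_frame(name): name is "scene" or "side" or "wrist"; returns the picture (384x512x3 uint8, blue, green, red); there is no depth.
- bot.get_calibration(name): a dict with "fx", "fy", "cx", "cy" (pixels), "R" (3x3) and "t" (3): a world point X has camera coordinates R X + t. Camera axes: x right, y down, z forward; pixel columns grow to the right and rows downward; lengths in m; the calibration is good to about 2 mm. The wrist camera is an equidistant fisheye: a pixel r from the principal point sees the ray r / f radians off the axis. A picture is of the moment at which its call begins: read the wrist's pose just before it. get_calibration takes no time and is no camera call; for the wrist camera it gives the pose at the moment of the call.
- bot.finish_job(): hands the job in, once; it reports no verdict.
Trained networks look in the newest picture that a camera, given by its name, has taken for a name from the list of things; names that differ only in an ending like _2 or _b are one class to them, and where a whole thing is asked for, a point or a joint stands for the part that bears it (a point fixed in the world has none). Each returns a list of dicts, best first, with "conf" (0 to 1); they miss things now and then, are a little off and sometimes report something else, mostly with a low value. They report only what shows in the picture. A call takes as long as a camera call.
- bot.search_frame(camera, name): "centre" ([column, row] as shares, 0 to 1, of the picture: columns of its width, rows of its height, amid what is visible of it).
- bot.outline_of(camera, name): "region" (384x512 bool, what is visible of it) and "centre" ([column, row] as shares, 0 to 1, of the picture: columns of its width, rows of its height, amid what is visible of it).
The state is a dict: "t": time; "joint_pos": joint angles; "joint_vel": joint speeds; "tau": joint torques, N m; "ee_pos": TCP position; "ee_rot": TCP orientation; "wrist_force": force on the tool from outside, world axes, zero at the start; "ft_torque": the same for the moment, N m; "width": finger opening in m.
Only numpy, scipy, OpenCV 4.12 (cv2) and the standard library are available. Lean on these libraries where they do the work, as an engineer would, in place of code of your own. Each camera call takes 0.05 s, during which the arm holds its last target.

## Task

Lock the longer of the two grey steel boxes: turn the key that is in its lock clockwise (seen from above) as far as it goes, so that the bolt shoots into the keeper, then turn it back to where it started, the only position where it comes out, draw it out and put it down in the wooden tray. Leave the shorter box and its key as they are.

Things in the scene. Friction and masses are not known exactly. Their poses are not given: they have to be found in the camera images.
- box_long: The longer grey steel box, 160 mm long (y), 100 deep (x), 55 high, fixed; origin under its centre, front (-x, with the bolt and keeper) to the robot. Upright lock on its lid: axis at x = -8 mm, y = 0, round face 74 mm above the desk. Clockwise from above to the stop (75 deg) throws the bolt; anticlockwise (75 deg) would draw it in; at the start position between, turning back leaves the bolt.
- key_long_bow (a point): Centre of the black round bow (32 mm across, 9 thick) of the key in the longer box's lock, on the lock's axis 26 mm above its face. z up along the key, x along bow and blade width (start: the box's x), y across the flat faces to grip. Key end 52 mm below, top 16 above. Turns stiffly (0.06 N m), stays put; comes out straight up, by 26 mm, only within about 15 deg of its start angle. About 30 g.
- bolt_long (a joint): Brass bolt of the longer box's lock, 18 mm wide: 0 = drawn in, flush with the lock case; about 0.014 m = fully thrown, across the 8 mm gap and into the steel keeper at the box's front. Only the key drives it; it stays where it is left.
- tray_floor (a point): Centre of the inner floor of the dark wooden tray fixed on the desk in front of the boxes: inside 120 x 170 mm (its x, y), rim 9 mm above this point, z up. The floor is 5 mm above the desk.
- key_short_rim (a point): Front edge of the bow of the like key in the lock of the shorter grey steel box (100 mm long, else the same, fixed too), 14 mm in front of that lock's axis and 100 mm above the desk. Given only so that this key can be left alone.

How it is judged:
By the outcome, as a careful person would: the job done as asked, in the order asked, and still so for the second after the job is handed in, with the robot touching nothing.
It also fails if it takes over 48 s, if anything falls off the work surface, if the arm or the gripper's body presses on something with over 40 N, if the wrist force passes 120 N, or if a joint passes its speed limit or range.

## Working session

There is one attempt and no reset: what is moved stays moved. The work goes in short steps, Python scripts to look and compute and a shell command to move; the robot and the scene stay as the last step left them, time stands still between calls to the robot, and variables do not carry over. Pictures are saved under pics/ and viewed, and the job is handed in when it is done.

```bash
ls; mkdir -p pics
python3 - <<'E'
from plant import bot
import cv2
s=bot.observe()
for k,v in s.items(): print(k,v)
for n in("scene","side","wrist"):
    f=bot.grab_frame(n); cv2.imwrite(f"pics/{n}0.png",f)
    c=bot.get_calibration(n); print(n,c)
    for nm in ("box_long","key_long_bow","tray_floor","key_short_rim"):
        try:print(nm,[(r['conf'],r['centre']) for r in bot.search_frame(n,nm)][:3])
        except Exception as e: print(nm,e)
E
```

```text
pics
t 0.0
joint_pos [-1.39330008e+00  5.28352915e-02  1.40175725e+00  2.74665645e-05
  1.68858369e+00 -7.03422030e-02]
joint_vel [-0.00044386 -0.00022593 -0.00054448 -0.00106972 -0.0020115   0.00084779]
tau [ 5.38747863e-04 -3.81663537e+01 -3.60187268e+01 -3.99257476e-05
  6.14917983e-03 -9.44506894e-06]
ee_pos [ 0.12878513 -0.50892585  0.40385656]
ee_rot [-3.11593114e+00 -3.88117490e-01  9.03748180e-05]
wrist_force [ 0.25894571 -0.05035964  0.09913039]
ft_torque [ 0.0018717  -0.00095585 -0.0044524 ]
width 0.0856717672141675
scene {'fx': 446.8550570247912, 'fy': 446.8550570247912, 'cx': 254.89933970793572, 'cy': 193.94522330741768, 'R': array([[-0.52856202, -0.84887928,  0.00511402],
       [-0.50647033,  0.31051203, -0.80440666],
       [ 0.68125619, -0.42776891, -0.59405704]]), 't': array([0.34551622, 0.30816042, 0.65122802])}
box_long [(0.92, [0.3445, 0.5628])]
key_long_bow []
tray_floor [(0.77, [0.6219, 0.6091])]
key_short_rim []
side {'fx': 480.31432624389765, 'fy': 480.31432624389765, 'cx': 245.1743484692516, 'cy': 195.23712478271722, 'R': array([[-0.99984048,  0.00884991,  0.01551403],
       [-0.0068101 ,  0.61409542, -0.78920241],
       [-0.01651146, -0.78918217, -0.61393719]]), 't': array([0.50894843, 0.04172119, 0.97921922])}
box_long [(0.88, [0.3563, 0.768])]
key_long_bow [(0.86, [0.3682, 0.6823])]
tray_floor [(0.85, [0.5613, 0.5417])]
key_short_rim [(0.66, [0.3818, 0.4352])]
wrist {'fx': 297.3186396354542, 'fy': 297.3186396354542, 'cx': 259.2168493605692, 'cy': 193.57610322790714, 'R': array([[ 0.24542505, -0.96941508,  0.000973  ],
       [-0.9322369 , -0.23573718,  0.27452201],
       [-0.26589641, -0.06828164, -0.96158032]]), 't': array([-0.52398694, -0.03498074,  0.37892366])}
box_long []
key_long_bow []
tray_floor []
key_short_rim []
```

View pics/scene0.png

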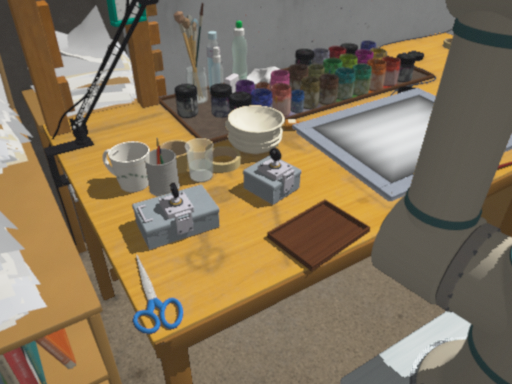

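View pics/side0.png

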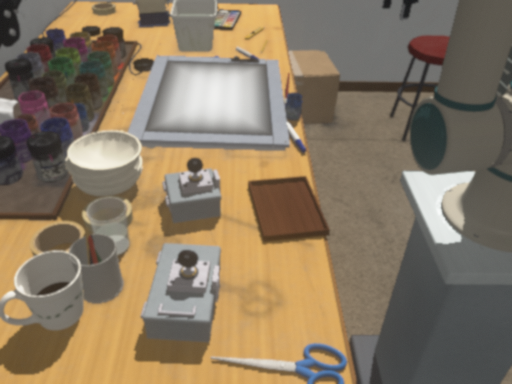

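View pics/wrist0.png

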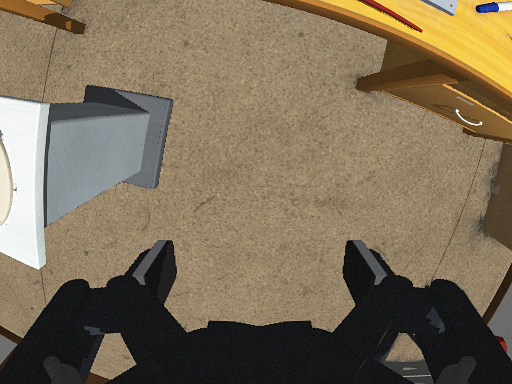

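Scene: the longer box is at about (178,215) with its bow at (174,190). Side: the box is at (185,290), bow (188,260), tray (288,208). I'll zoom in to measure.

Run:
```python
import cv2
a=cv2.imread('pics/scene0.png'); b=cv2.imread('pics/side0.png')
cv2.imwrite('pics/scene0z.png',cv2.resize(a[165:265,120:230],None,fx=6,fy=6,interpolation=cv2.INTER_CUBIC)[:600])
cv2.imwrite('pics/side0z.png',cv2.resize(b[230:350,130:240],None,fx=5,fy=5,interpolation=cv2.INTER_CUBIC))
```

```text
(no output)
```

View pics/scene0z.png

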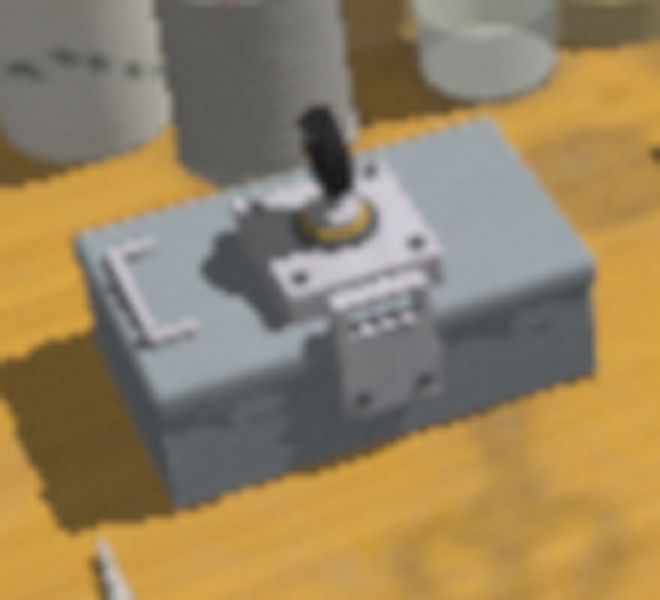

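View pics/side0z.png

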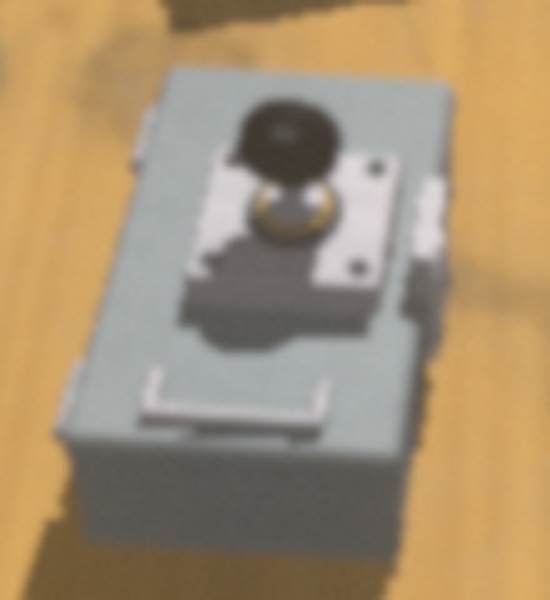

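Bow centre in the zooms: scene (174.5,190.8), side (188.2,258.4). The bow plane lies along the box's x. Next I triangulate the bow and fit the box and tray poses.

```bash
cat > h.py <<'E'
import numpy as np
from scipy.optimize import least_squares
from scipy.spatial.transform import Rotation as Ro
from plant import bot
C={n:bot.get_calibration(n) for n in("scene","side")}
def proj(n,X):
    c=C[n] if isinstance(n,str) else n
    p=c['R']@np.asarray(X)+c['t']; return np.array([c['fx']*p[0]/p[2]+c['cx'],c['fy']*p[1]/p[2]+c['cy']])
def tri(a,b,x0=(.5,.2,.1)):
    r=least_squares(lambda X:np.r_[proj("scene",X)-a,proj("side",X)-b],x0); return r.x,r.fun
E
python3 - <<'E'
from h import *
print(tri((174.5,190.8),(188.2,258.4)))
z=lambda u:np.array(u)/6+[120,165]
w=lambda u:np.array(u)/5+[130,230]
loc=np.array([[-.05,.08],[-.05,-.08],[.05,-.08],[.05,.08]])
S=[z((165,398)),z((592,272)),z((490,122)),z((80,238))]
D=[w((402,455)),w((455,88)),w((172,68)),w((64,435))]
def f(p):
    c,s=np.cos(p[2]),np.sin(p[2]); r=[]
    for l,a,b in zip(loc,S,D):
        X=[p[0]+c*l[0]-s*l[1],p[1]+s*l[0]+c*l[1],p[3]]
        r+=list(proj("scene",X)-a)+list(proj("side",X)-b)
    return np.array(r)
for x0 in [(.6,.3,0,.055)]:
    r=least_squares(f,x0); print(r.x,np.degrees(r.x[2]),np.round(r.fun,1))
    p=r.x;print("axis",p[0]-.008*np.cos(p[2]),p[1]-.008*np.sin(p[2]))
for d in ((250,178),(304,176),(327,234),(264,240)):pass
for nm in ("scene","side"):
    bot.grab_frame(nm)
    for k in ("tray_floor","key_short_rim","key_long_bow"):
        for q in bot.outline_of(nm,k)[:2]:
            ys,xs=np.nonzero(q['region']); print(nm,k,q['conf'],q['region'].sum(),xs.min(),xs.max(),ys.min(),ys.max(),xs.mean(),ys.mean())
    for q in bot.search_frame(nm,"tray_floor")[:1]: print(q)
a,b=[bot.search_frame(n,"tray_floor")[0]['centre'] for n in("scene","side")]
k=np.array([512,384]); print("tray",tri(np.array(a)*k,np.array(b)*k))
E
```

```text
(array([0.59899623, 0.22570077, 0.10152926]), array([ 0.10137877, -0.22259997,  0.0520085 ,  0.17589759]))
[ 0.6071343   0.22287675 -0.07262645  0.05253747] -4.161189258762532 [-1.1  1.4 -0.1  1.6  2.6 -1.   0.6 -1.8  1.2 -0.6 -0.7 -1.  -0.8  0.2
 -0.7  1.3]
axis 0.5991553886449273 0.22345725511052775
scene tray_floor 0.57 3942 267 369 200 270 317.6763064434297 233.34170471841705
scene key_short_rim 0.55 175 269 280 147 165 274.4057142857143 155.70285714285714
scene key_short_rim 0.49 152 169 179 182 202 174.08552631578948 192.02631578947367
{'centre': [0.6178, 0.6023], 'conf': 0.96}
side tray_floor 0.62 3994 247 329 177 241 286.7914371557336 208.7508763144717
side key_short_rim 0.63 229 187 202 158 178 194.78602620087335 167.05676855895197
side key_long_bow 0.96 374 178 198 250 274 188.08021390374333 260.58288770053474
{'centre': [0.5582, 0.5417], 'conf': 0.9}
tray (array([ 0.42716658, -0.01031382,  0.01038719]), array([-0.34010904,  0.79408523, -0.22346408, -0.80102468]))
```

Bow at about (0.599, 0.224, 0.101), yaw about -4°. The clockwise 75° turn needs j6 headroom, so I want tool y at yaw about +86° (j6 about -65°). First I translate toward the box.

```bash
R='[-1,0.0265,-0.0248,0,0,0,0]'; 
python3 -m pendant '[[-1,0.0265,-0.0248,0,0,0,0],[-1,0.0265,-0.0248,0,0,0,0],[-1,0.0265,-0.0248,0,0,0,0],[-1,0.0265,-0.0248,0,0,0,0],[-1,0.0265,-0.0248,0,0,0,0],[-1,0.0265,-0.0248,0,0,0,0],[-1,0.0265,-0.0248,0,0,0,0],[-1,0.0265,-0.0248,0,0,0,0]]' 60
python3 -m pendant '[[-1,0.0265,-0.0248,0,0,0,0.125],[-1,0.0265,-0.0248,0,0,0,0],[-1,0.0265,-0.0248,0,0,0,0],[-1,0.0265,-0.0248,0,0,0,0],[-1,0.0265,-0.0248,0,0,0,0],[-1,0.0265,-0.0248,0,0,0,0],[-1,0.0265,-0.0248,0,0,0,0],[-1,0,0,0,0,0,0]]' 60
```

```text
t: 2.02
ee_pos: [0.2861, -0.263, 0.4049]
ee_rot: [3.117, 0.387, 0.001]
wrist_force: [0.1, -0.2, 0.4]
width: 0.0854
t: 2.68
ee_pos: [0.4408, -0.0651, 0.4044]
ee_rot: [-3.131, -0.232, -0.001]
wrist_force: [0.1, 0.5, -0.4]
width: 0.0855
```

```bash
python3 -m pendant '[[-1,0,0,0,0,0,-0.125],[-1,0,0,0,0,0,-0.125],[-1,0,0,0,0,0,-0.125],[-1,0,0,0,0,0,-0.125],[-1,0,0,0,0,0,-0.125],[-1,0,0,0,0,0,-0.125],[-1,0,0,0,0,0,-0.125],[-1,0,0,0,0,0,-0.125]]'
python3 -m pendant '[[-1,0,0,0,0,0,-0.125],[-1,0,0,0,0,0,-0.125],[-1,0,0,0,0,0,-0.125],[-1,0,0,0,0,0,-0.125],[-1,0,0,0,0,0,-0.125],[-1,0,0,0,0,0,-0.125],[-1,0,0,0,0,0,-0.125],[-1,0,0,0,0,0,-0.125]]'
python3 -m pendant '[[-1,0,0,0,0,0,-0.125],[-1,0,0,0,0,0,-0.125],[-1,0,0,0,0,0,-0.125],[-1,0,0,0,0,0,-0.125],[-1,0,0,0,0,0,-0.125],[-1,0,0,0,0,0,-0.125],[-1,0,0,0,0,0,-0.125],[-1,0,0,0,0,0,-0.05]]'
python3 - <<'E'
from h import *
import cv2
s=bot.observe(); c=bot.get_calibration("wrist"); f=bot.grab_frame("wrist"); cv2.imwrite("pics/w1.png",f)
R=Ro.from_rotvec(s['ee_rot']).as_matrix(); print(R.round(4)); print("cam",-c['R'].T@c['t']-s['ee_pos'],c['R'].round(3)); print(s['joint_pos'])
E
```

```text
t: 3.35
ee_pos: [0.4385, -0.0694, 0.4048]
ee_rot: [2.638, 1.706, -0.0]
wrist_force: [-0.3, -1.5, -0.5]
width: 0.0856
t: 4.02
ee_pos: [0.4385, -0.0694, 0.4048]
ee_rot: [1.497, 2.762, -0.0]
wrist_force: [0.0, -0.3, 0.6]
width: 0.0856
t: 4.68
ee_pos: [0.4385, -0.0694, 0.4048]
ee_rot: [0.107, 3.14, -0.0]
wrist_force: [-0.8, -0.0, 0.4]
width: 0.0847
[[-9.977e-01  6.830e-02  1.000e-04]
 [ 6.830e-02  9.977e-01 -3.000e-04]
 [-1.000e-04 -3.000e-04 -1.000e+00]]
cam [-0.06964047  0.00623649 -0.03024289] [[ 0.068  0.998 -0.001]
 [ 0.959 -0.065  0.277]
 [ 0.276 -0.02  -0.961]]
[-2.40169624e-01 -1.80410252e-01  1.62282909e+00 -2.52022420e-04
  1.69902086e+00 -1.74266501e+00]
```

View pics/w1.png

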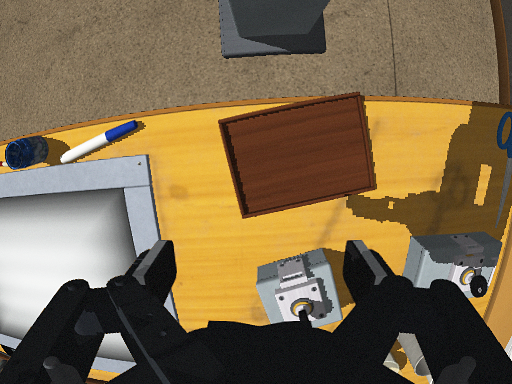

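The wrist picture shows the tray at (298,155), the short box at (300,290) and the long box at (465,260). I'll move in front of the long box for a closer look.

```bash
python3 -m pendant '[[-1,-0.006,0.036,0,0,0,0],[-1,-0.006,0.036,0,0,0,0],[-1,-0.006,0.036,0,0,0,0],[-1,-0.006,0.036,0,0,0,0],[-1,-0.006,0.036,0,0,0,0],[-1,-0.006,0.036,0,0,0,0],[-1,-0.006,0.036,0,0,0,0],[-1,-0.006,0.036,0,0,0,0]]'
python3 - <<'E'
from h import *
import cv2
s=bot.observe(); c=bot.get_calibration("wrist"); f=bot.grab_frame("wrist"); cv2.imwrite("pics/w2.png",f)
np.savez("w2.npz",**c); print(s['ee_pos'],s['joint_vel'].max())
print([(q['conf'],np.array(q['centre'])*[512,384]) for q in bot.search_frame("wrist","key_long_bow")])
cv2.imwrite("pics/w2z.png",cv2.resize(f[150:350,150:410],None,fx=3,fy=3,interpolation=cv2.INTER_CUBIC))
E
```

```text
t: 5.4
ee_pos: [0.5081, 0.2161, 0.4048]
ee_rot: [0.12, 3.139, -0.0]
wrist_force: [0.9, -0.4, 0.2]
width: 0.0857
[0.50810866 0.21610548 0.40475285] 0.71974152040582
[(0.63, array([274.7904, 267.1104]))]
```

View pics/w2.png

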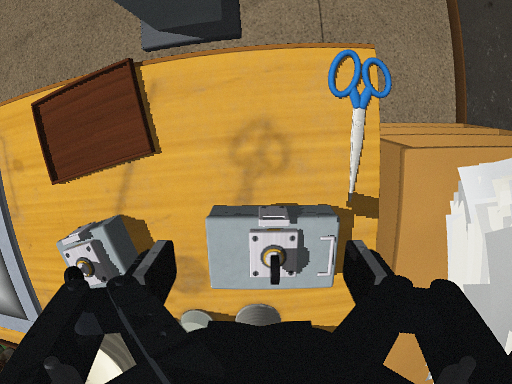

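View pics/w2z.png

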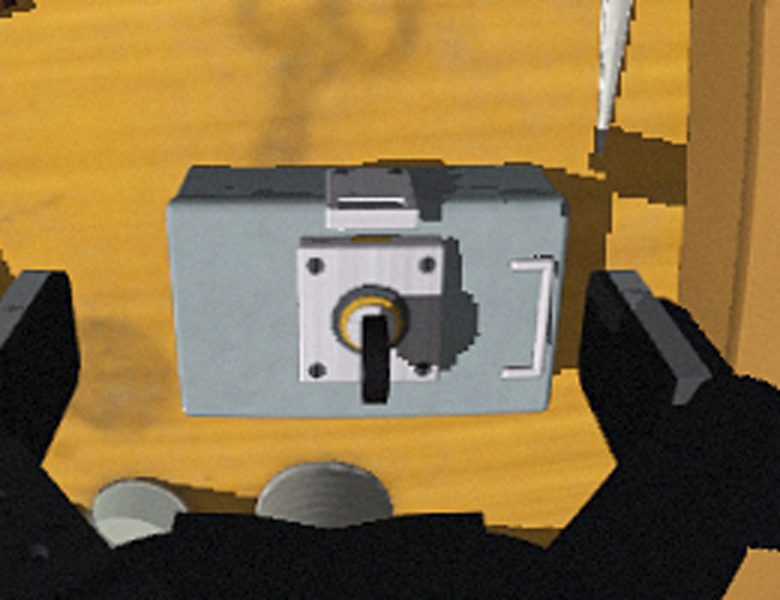

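Wrist view: the long box is centred near (272,252). The lock's round face is at (273.7,256.7), and the bow seen edge-on is at (275,269). I'll refine the pose with these points.

```bash
cat >> h.py <<'E'
def ray(c,uv):
    d=(np.array(uv)-[c['cx'],c['cy']])/c['fx']; r=np.linalg.norm(d)
    v=np.r_[d/r*np.sin(r),np.cos(r)] if r>0 else np.array([0,0,1.])
    return -c['R'].T@c['t'], c['R'].T@v
def onz(c,uv,z):
    o,d=ray(c,uv); return o+d*(z-o[2])/d[2]
def fproj(c,X):
    p=c['R']@np.asarray(X)+c['t']; h=np.hypot(p[0],p[1]); th=np.arctan2(h,p[2])
    return np.array([c['cx'],c['cy']])+c['fx']*th*p[:2]/h
E
python3 - <<'E'
from h import *
c=dict(np.load("w2.npz")); z=lambda u:np.array(u)/3+[150,150]
print("bow",onz(c,z((375,358)),.10)); print("face",onz(c,z((371,320)),.074))
# triangulate bow from 3 views
f=lambda X:np.r_[proj("scene",X)-(174.5,190.8),proj("side",X)-(188.2,258.4),fproj(c,X)-z((375,358))]
r=least_squares(f,(.6,.2,.1));print(r.x,r.fun.round(2))
K=[onz(c,z(u),.055)[:2] for u in((168,203),(566,203),(549,410),(184,412))]
print(np.round(K,4), np.mean(K,0))
for i in range(4):
    d=K[(i+1)%4]-K[i]; print(np.linalg.norm(d),np.degrees(np.arctan2(d[1],d[0])))
P=[onz(c,z(u),.074)[:2] for u in((300,240),(441,240),(437,381),(301,380))]
print(np.mean(P,0))
for i in range(4):
    d=P[(i+1)%4]-P[i]; print(np.linalg.norm(d),np.degrees(np.arctan2(d[1],d[0])))
s=bot.observe();R=Ro.from_rotvec(s['ee_rot']).as_matrix();print(s['ee_pos'],np.degrees(np.arctan2(R[1,1],R[0,1])))
# tray corners in w1? use scene+side fits
E
```

```text
bow [0.60238412 0.2270417  0.1       ]
face [0.6008813  0.22682767 0.074     ]
[0.59960724 0.22679479 0.10303064] [-0.6  -0.81 -0.47 -0.01 -0.24 -0.77]
[[0.5548 0.1519]
 [0.567  0.3066]
 [0.664  0.3022]
 [0.6514 0.1445]] [0.60928705 0.22628458]
0.15524206071084745 85.50460172340425
0.09714383874534648 -2.629651924235582
0.15819819366168672 -94.59182360011428
0.09682632193328802 175.62701302749056
[0.59805327 0.22664037]
0.05175565120594563 85.41083417684706
0.06113348574737873 -2.908271800961106
0.05367275416186897 -95.42566997380517
0.060323714511100295 175.29860631989624
[0.50821546 0.21819678 0.40358833] 85.90484433641122
```

```bash
python3 -m pendant '[[-1,-0.013,0.0021,0.0,0,0,0],[-1,-0.013,0.0021,0.008,0,0,0],[-1,-0.013,0.0021,0.0167,0,0,0],[-1,-0.013,0.0021,0.0167,0,0,0],[-1,-0.013,0.0021,0.0167,0,0,0],[-1,-0.013,0.0022,0.0167,0,0,0],[-1,-0.013,0.0022,0.0167,0,0,0],[-1,0,0,0,0,0,0]]'
python3 - <<'E'
from h import *
import cv2
s=bot.observe(); c=bot.get_calibration("wrist"); f=bot.grab_frame("wrist"); cv2.imwrite("pics/w3.png",f); np.savez("w3.npz",**c);print(s['ee_pos'])
f=bot.grab_frame("side"); cv2.imwrite("pics/s3.png",cv2.resize(f[100:350,80:300],None,fx=2.4,fy=2.4,interpolation=cv2.INTER_CUBIC))
E
```

```text
t: 6.17
ee_pos: [0.6007, 0.2213, 0.3084]
ee_rot: [-0.121, -3.133, 0.004]
wrist_force: [-1.1, 0.7, -1.0]
width: 0.0857
[0.60070422 0.22133017 0.3083616 ]
```

View pics/w3.png

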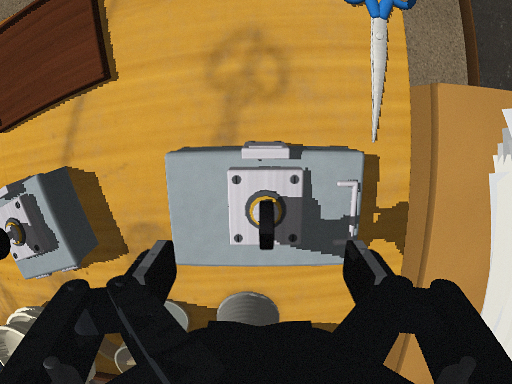

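View pics/s3.png

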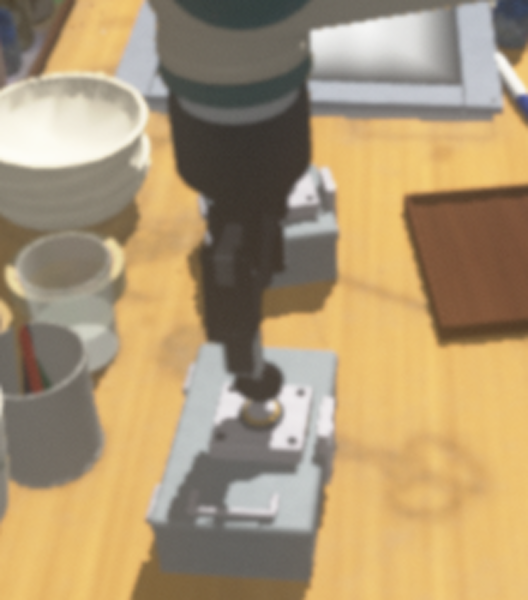

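Wrist view: bow at (267,225), finger midpoint at column 259, so it needs a few mm of +y. I'll recompute with both wrist views.

Run:
```python
from h import *
s=bot.observe();R=Ro.from_rotvec(s['ee_rot']).as_matrix();print(s['ee_pos'],np.degrees(np.arctan2(R[1,1],R[0,1])),s['joint_vel'].round(3))
c3=dict(np.load("w3.npz"));c2=dict(np.load("w2.npz"))
print("bow",onz(c3,(267,224.5),.1),"face",onz(c3,(265.5,211),.074))
u=onz(c3,(260,203),.116),onz(c3,(260,248),.116);print(u)
f=lambda X:np.r_[fproj(c2,X)-(275,269.3),fproj(c3,X)-(267,224.5)]
r=least_squares(f,(.6,.2,.1));print(r.x,r.fun.round(2))
g=np.array(s['ee_pos'])+.155*R[:,2];print("grasp",g, "axis delta tool",R.T@(np.array([.600,.2265,.1015])-g))
```

```text
[0.59987479 0.22188992 0.3126818 ] 85.64168450116826 [ 0.01  -0.043 -0.014  0.002  0.003 -0.001]
bow [0.60207389 0.22706921 0.1       ] face [0.6018008  0.22654993 0.074     ]
(array([0.58216195, 0.22407232, 0.116     ]), array([0.61073681, 0.22189452, 0.116     ]))
[0.60155002 0.22706279 0.1013189 ] [ 0.04 -0.01 -0.02  0.  ]
grasp [0.59960373 0.22177531 0.15768208] axis delta tool [-0.00013088  0.00479003  0.05617779]
```

```bash
python3 -m pendant '[[-1,-0.001,0.003,0.004,0,0,0],[-1,0,0.002,0.006,0,0,0],[-1,0,0,0.01,0,0,0],[-1,0,0,0.01,0,0,0],[-1,0,0,0.01,0,0,0],[-1,0,0,0.01,0,0,0],[-1,0,0,0.006,0,0,0],[-1,0,0,0,0,0,0]]' 60
python3 -m pendant '[[0,0,0,0,0,0,0],[1,0,0,0,0,0,0],[1,0,0,0,0,0,0],[1,0,0,0,0,0,0],[1,0,0,0,0,0,0],[1,0,0,0,0,0,0],[1,0,0,0,0,0,0],[1,0,0,0,0,0,0]]' 60
python3 - <<'E'
from h import *
import cv2
s=bot.observe();R=Ro.from_rotvec(s['ee_rot']).as_matrix();print(s['ee_pos']+.155*R[:,2],s['width'],s['wrist_force'],s['ft_torque'],np.degrees(np.arctan2(R[1,1],R[0,1])))
f=bot.grab_frame("side"); cv2.imwrite("pics/s4.png",cv2.resize(f[180:350,110:260],None,fx=3.5,fy=3.5,interpolation=cv2.INTER_CUBIC))
f=bot.grab_frame("wrist"); cv2.imwrite("pics/w4.png",f)
E
```

```text
t: 6.93
ee_pos: [0.6008, 0.2274, 0.2546]
ee_rot: [-0.117, -3.136, 0.002]
wrist_force: [-0.6, 0.8, -0.2]
width: 0.0856
t: 7.6
ee_pos: [0.6014, 0.2266, 0.2575]
ee_rot: [-0.118, -3.139, 0.004]
wrist_force: [-1.8, -5.7, 2.6]
width: 0.0078
[0.60138975 0.22614298 0.102527  ] 0.007802888884787057 [-1.75948196 -5.74925005  2.60884319] [-0.96462232  0.26864907 -0.0843571 ] 85.68368448031528
```

View pics/s4.png

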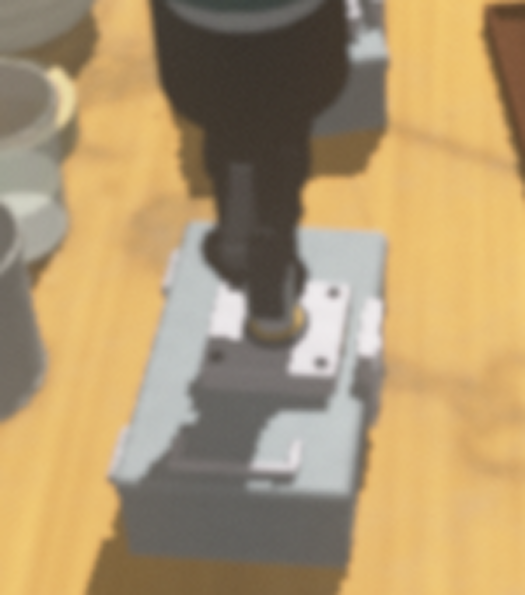

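View pics/w4.png

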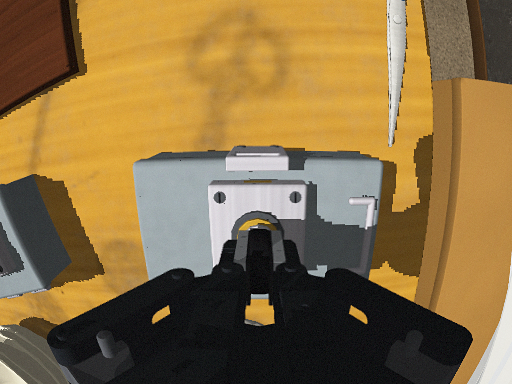

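Gripped at width 7.8 mm and on axis. Turning clockwise, which is +wz with the tool down.

```bash
python3 -m pendant '[[1,0,0,0,0,0,0.1],[1,0,0,0,0,0,0.1],[1,0,0,0,0,0,0.1],[1,0,0,0,0,0,0.1],[1,0,0,0,0,0,0.1],[1,0,0,0,0,0,0.1],[1,0,0,0,0,0,0.1],[1,0,0,0,0,0,0.1]]' 70
python3 -c "
from h import *
s=bot.observe();print(s['ft_torque'],s['joint_pos'])"
```

```text
t: 8.37
ee_pos: [0.6015, 0.2263, 0.2575]
ee_rot: [1.338, 2.841, -0.004]
wrist_force: [-0.2, -5.2, 2.9]
width: 0.0083
[-1.17425861  0.06473209  0.03516762] [ 0.30288233  0.46795754  1.20627544 -0.00295722  1.46801508 -0.38710808]
```

```bash
python3 -m pendant '[[1,0,0,0,0,0,0.1],[1,0,0,0,0,0,0.1],[1,0,0,0,0,0,0.1],[1,0,0,0,0,0,0.1],[1,0,0,0,0,0,0.1],[1,0,0,0,0,0,0.03],[1,0,0,0,0,0,0.02],[1,0,0,0,0,0,0]]' 70
python3 - <<'E'
from h import *
import cv2
s=bot.observe();R=Ro.from_rotvec(s['ee_rot']).as_matrix();print(s['ee_pos']+.155*R[:,2],s['width'],s['wrist_force'],s['ft_torque'],np.degrees(np.arctan2(R[1,1],R[0,1])))
f=bot.grab_frame("side"); cv2.imwrite("pics/s5.png",cv2.resize(f[210:350,120:260],None,fx=4,fy=4,interpolation=cv2.INTER_CUBIC))
f=bot.grab_frame("scene"); cv2.imwrite("pics/c5.png",cv2.resize(f[165:265,120:230],None,fx=6,fy=6,interpolation=cv2.INTER_CUBIC)[:600])
f=bot.grab_frame("wrist"); cv2.imwrite("pics/w5.png",f)
E
```

```text
t: 9.03
ee_pos: [0.6016, 0.2264, 0.2574]
ee_rot: [2.054, 2.374, -0.002]
wrist_force: [0.5, -6.4, 1.5]
width: 0.0079
[0.60170124 0.22598193 0.10242153] 0.007881027662559574 [ 0.54568841 -6.40147408  1.46918532] [-1.02445373 -0.16210535  0.08680877] 8.25994170155144
```

View pics/s5.png

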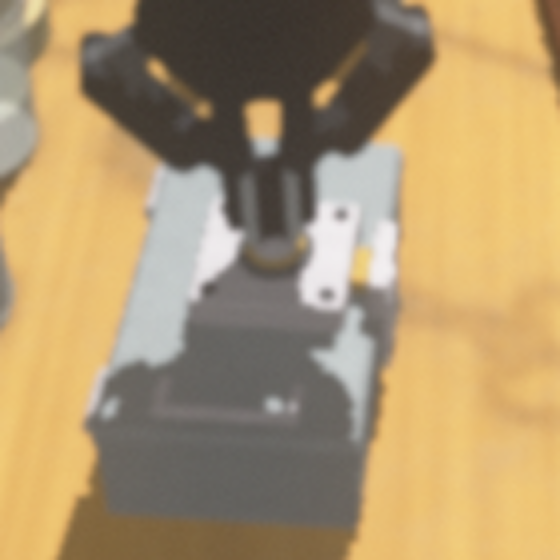

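View pics/c5.png

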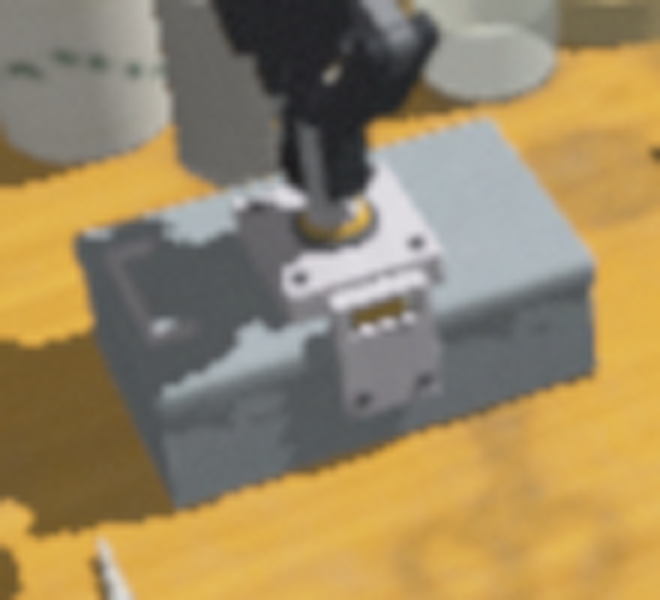

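View pics/w5.png

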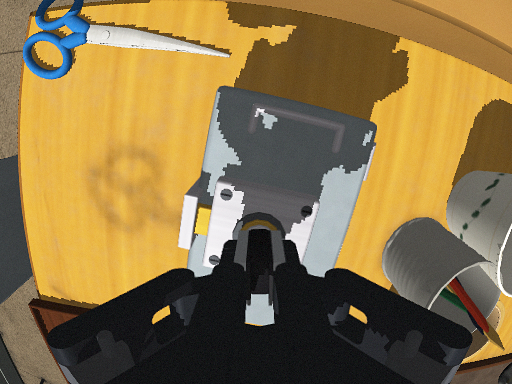

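The brass bolt now spans the gap (side zoom (360,265), wrist (203,222)). I'll push slightly further to confirm the stop.

```bash
python3 -m pendant '[[1,0,0,0,0,0,0.03],[1,0,0,0,0,0,0.03],[1,0,0,0,0,0,0.02],[1,0,0,0,0,0,0],[1,0,0,0,0,0,0],[1,0,0,0,0,0,0],[1,0,0,0,0,0,0],[1,0,0,0,0,0,0]]' 70
python3 - <<'E'
from h import *
import cv2
s=bot.observe();R=Ro.from_rotvec(s['ee_rot']).as_matrix();print(s['ee_pos']+.155*R[:,2],s['width'],s['wrist_force'],s['ft_torque'],np.degrees(np.arctan2(R[1,1],R[0,1])))
f=bot.grab_frame("scene"); cv2.imwrite("pics/c6.png",cv2.resize(f[165:265,120:230],None,fx=6,fy=6,interpolation=cv2.INTER_CUBIC)[:600])
E
```

```text
t: 9.85
ee_pos: [0.6016, 0.2264, 0.2574]
ee_rot: [2.146, 2.291, -0.002]
wrist_force: [0.1, -4.6, 1.5]
width: 0.0079
[0.60174162 0.22594869 0.10243921] 0.007867728774106334 [ 0.10447302 -4.58532157  1.49910283] [-1.145042   -0.15573524  0.13474453] 3.7456780206293634
```

View pics/c6.png

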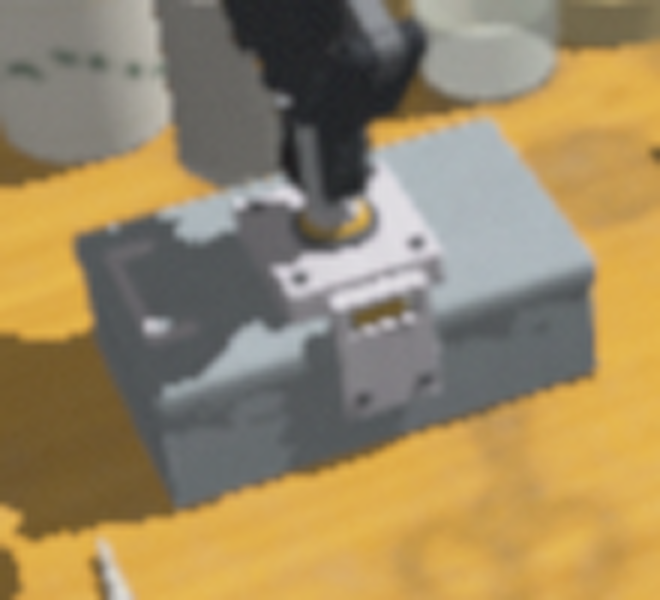

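Moment rose to 0.135 N m, more than twice the key's friction, so the key is against the stop and the bolt is in the keeper. Turning back about 78°.

```bash
python3 -m pendant '[[1,0,0,0,0,0,-0.1],[1,0,0,0,0,0,-0.1],[1,0,0,0,0,0,-0.1],[1,0,0,0,0,0,-0.1],[1,0,0,0,0,0,-0.1],[1,0,0,0,0,0,-0.1],[1,0,0,0,0,0,-0.1],[1,0,0,0,0,0,-0.1]]' 70
python3 -m pendant '[[1,0,0,0,0,0,-0.1],[1,0,0,0,0,0,-0.1],[1,0,0,0,0,0,-0.1],[1,0,0,0,0,0,-0.1],[1,0,0,0,0,0,-0.1],[1,0,0,0,0,0,-0.06],[1,0,0,0,0,0,0],[1,0,0,0,0,0,0]]' 70
python3 - <<'E'
from h import *
import cv2
s=bot.observe();R=Ro.from_rotvec(s['ee_rot']).as_matrix();print(s['ee_pos']+.155*R[:,2],s['width'],s['wrist_force'],s['ft_torque'],np.degrees(np.arctan2(R[1,1],R[0,1])))
f=bot.grab_frame("side"); cv2.imwrite("pics/s7.png",cv2.resize(f[210:350,120:260],None,fx=4,fy=4,interpolation=cv2.INTER_CUBIC))
f=bot.grab_frame("wrist"); cv2.imwrite("pics/w7.png",cv2.resize(f[140:300,150:390],None,fx=3.3,fy=3.3,interpolation=cv2.INTER_CUBIC))
E
```

```text
t: 10.57
ee_pos: [0.6014, 0.2267, 0.2574]
ee_rot: [1.078, 2.95, -0.003]
wrist_force: [0.1, -4.1, 2.5]
width: 0.008
t: 11.23
ee_pos: [0.6012, 0.2266, 0.2574]
ee_rot: [-0.228, -3.132, 0.004]
wrist_force: [-2.8, -5.2, 3.5]
width: 0.0078
[0.60099335 0.22620267 0.10236194] 0.007768977301816386 [-2.79666686 -5.20452605  3.47205572] [-0.98333005  0.57151152 -0.02187836] 81.68838381344773
```

View pics/s7.png

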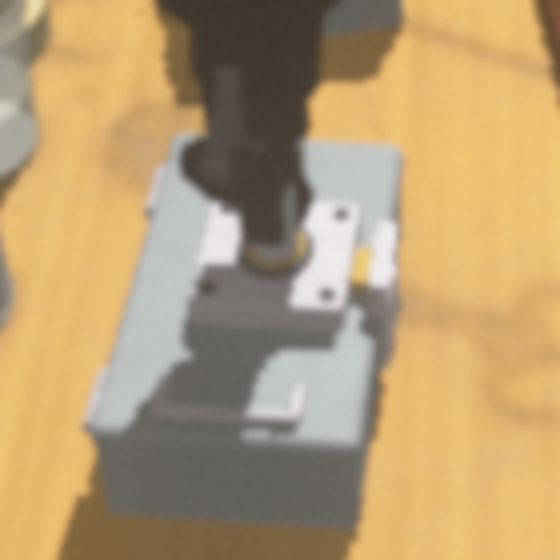

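View pics/w7.png

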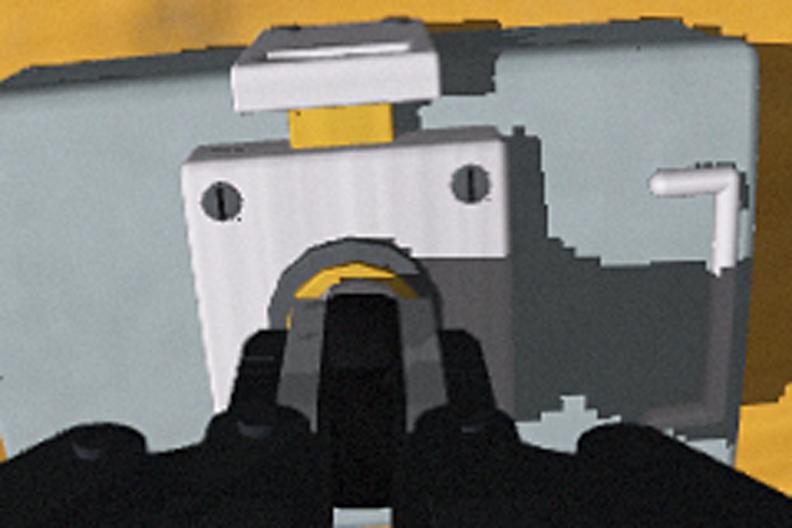

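The bolt stays thrown (brass across the gap at wrist-zoom (340,125)) and the key is nearly aligned with the box. I'll trim it slightly, then draw up.

```bash
python3 -m pendant '[[1,0,0,0,0,0,-0.03],[1,0,0,0,0,0,0],[1,0,0,-0.003,0,0,0],[1,0,0,-0.004,0,0,0],[1,0,0,-0.004,0,0,0],[1,0,0,-0.004,0,0,0],[1,0,0,0,0,0,0],[1,0,0,0,0,0,0]]' 80
python3 - <<'E'
from h import *
import cv2
s=bot.observe();R=Ro.from_rotvec(s['ee_rot']).as_matrix();print(s['ee_pos']+.155*R[:,2],s['width'],s['wrist_force'],s['ft_torque'],np.degrees(np.arctan2(R[1,1],R[0,1])))
f=bot.grab_frame("side"); cv2.imwrite("pics/s8.png",cv2.resize(f[190:350,120:260],None,fx=3.5,fy=3.5,interpolation=cv2.INTER_CUBIC))
f=bot.grab_frame("scene"); cv2.imwrite("pics/c8.png",cv2.resize(f[150:250,120:230],None,fx=6,fy=6,interpolation=cv2.INTER_CUBIC)[:600])
E
```

```text
t: 12.0
ee_pos: [0.6013, 0.2268, 0.2725]
ee_rot: [-0.181, -3.136, 0.003]
wrist_force: [-1.5, -5.6, 0.2]
width: 0.0079
[0.6011895  0.22651089 0.11753854] 0.00786108638714457 [-1.498849   -5.61175945  0.15182772] [-1.17042729  0.39034325 -0.01828704] 83.40175470731272
```

View pics/c8.png

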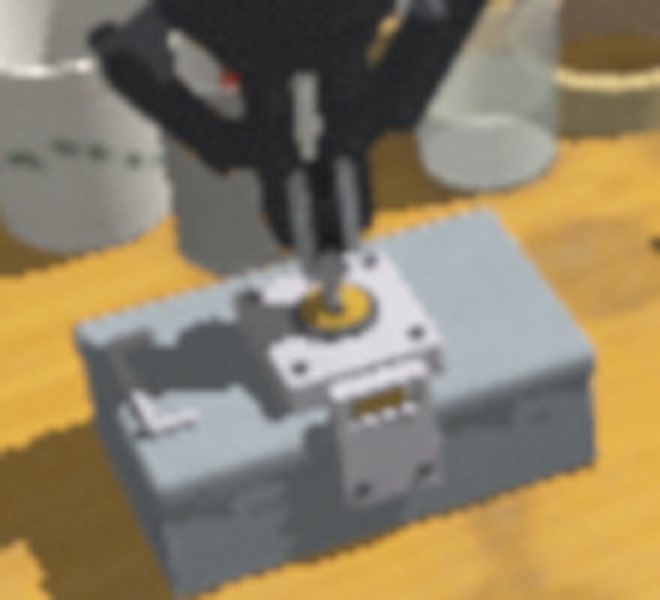

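View pics/s8.png

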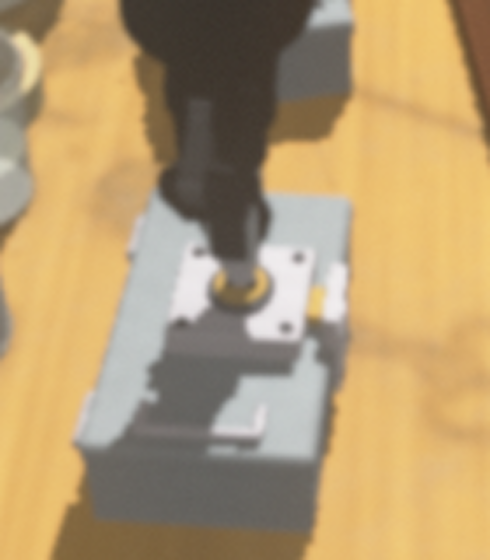

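The key is coming out freely: wrist force is near 0 and the bolt is still thrown. I'll lift it clear and measure the tray meanwhile.

```bash
python3 -m pendant '[[1,0,0,-0.008,0,0,0],[1,0,0,-0.012,0,0,0],[1,0,0,-0.016,0,0,0],[1,0,0,-0.02,0,0,0],[1,0,0,-0.02,0,0,0],[1,0,0,-0.02,0,0,0],[1,0,0,0,0,0,0],[1,0,0,0,0,0,0]]' 80
python3 - <<'E'
from h import *
import cv2
s=bot.observe();R=Ro.from_rotvec(s['ee_rot']).as_matrix();print(s['ee_pos']+.155*R[:,2],s['width'],s['wrist_force'],s['ft_torque'],np.degrees(np.arctan2(R[1,1],R[0,1])))
f=bot.grab_frame("side"); cv2.imwrite("pics/s9.png",cv2.resize(f[140:350,120:340],None,fx=2.8,fy=2.8,interpolation=cv2.INTER_CUBIC))
f=bot.grab_frame("scene"); cv2.imwrite("pics/c9.png",cv2.resize(f[130:280,120:380],None,fx=3,fy=3,interpolation=cv2.INTER_CUBIC))
print("short",tri((274.4,155.7),(194.8,165)))
E
```

```text
t: 12.77
ee_pos: [0.6011, 0.2281, 0.371]
ee_rot: [0.178, 3.132, 0.004]
wrist_force: [0.0, 0.3, -1.0]
width: 0.0079
[0.60183957 0.22844861 0.21600026] 0.007907044736729617 [ 0.01587986  0.29522739 -0.99772937] [ 0.00791611 -0.01601034 -0.01632677] 83.48818919812173
short (array([ 0.60715204, -0.02323429,  0.10179578]), array([ 0.2544923 , -0.71836109,  0.14668617,  0.63053589]))
```

View pics/s9.png

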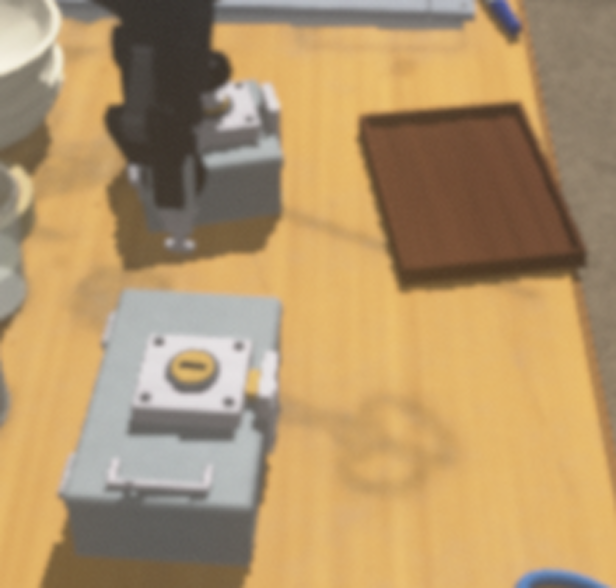

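View pics/c9.png

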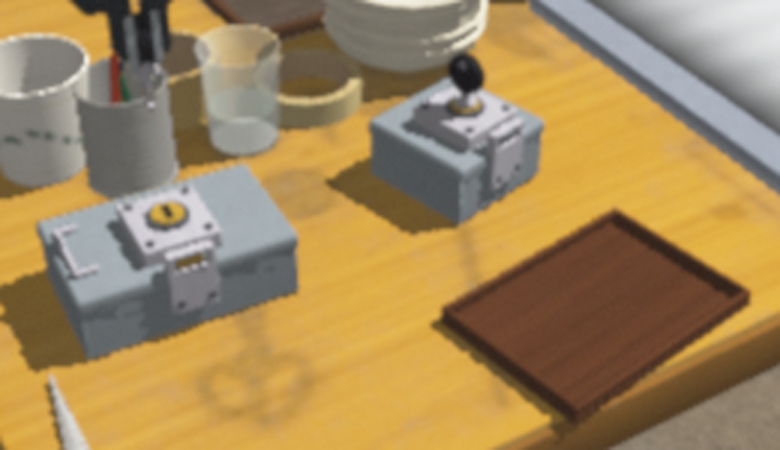

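Both views show the key out and hanging in the gripper, the empty keyhole along the box's x, and the brass bolt in the keeper. Now the tray from its corners in both views.

Run:
```python
from h import *
S=[(615,212),(748,297),(576,415),(445,317)]; D=[(362,118),(520,104),(583,258),(400,275)]
K=[]
for a,b in zip(S,D):
    x,r=tri(np.array(a)/3+[120,130],np.array(b)/2.8+[120,140]); K.append(x); print(x.round(4),r.round(1))
K=np.array(K);print(K.mean(0))
for i in range(4):
    d=K[(i+1)%4]-K[i]; print(np.linalg.norm(d[:2]),np.degrees(np.arctan2(d[1],d[0])))
s=bot.observe();R=Ro.from_rotvec(s['ee_rot']).as_matrix();g=s['ee_pos']+.155*R[:,2]
print(g,R.T@(np.array([.427,-.012,g[2]])-g),s['joint_pos'])
```

```text
[ 0.4997 -0.093   0.0127] [-0.1  0.3 -0.1 -0.3]
[ 0.3751 -0.1127  0.0116] [ 0.1 -0.2  0.1  0.3]
[0.3504 0.0596 0.007 ] [-0.1  0.2 -0.1 -0.2]
[0.4762 0.0769 0.0048] [ 0.2 -0.4  0.1  0.3]
[ 0.42532021 -0.01728896  0.00903222]
0.12613720617307084 -170.99189174025977
0.17411782792975303 98.16600445346045
0.12698391555423277 7.793902583328035
0.1714414614700114 -82.12062527796004
[0.60089914 0.22785099 0.21249039] [ 1.45495669e-01 -2.58070536e-01  1.28730177e-04] [ 3.04796696e-01  4.00365224e-01  1.07196062e+00  4.58547149e-04
  1.67014678e+00 -1.15198998e+00]
```

```bash
python3 -m pendant '[[1,0.018,-0.0325,0,0,0,0],[1,0.018,-0.0325,0,0,0,0],[1,0.018,-0.0325,0,0,0,0],[1,0.018,-0.0325,0,0,0,0],[1,0.018,-0.0325,0,0,0,0],[1,0.018,-0.0325,0,0,0,0],[1,0.018,-0.0325,0,0,0,0],[1,0.018,-0.0325,0,0,0,0]]' 80
python3 -m pendant '[[1,0,0,0,0,0,0.12],[1,0,0,0,0,0,0.12],[1,0,0,0,0,0,0.12],[1,0,0,0,0,0,0.12],[1,0,0,0,0,0,0.12],[1,0,0,0,0,0,0.12],[1,0,0,0,0,0,0.12],[1,0,0,0,0,0,0.12]]' 80
python3 -m pendant '[[1,0,0,0,0,0,0.12],[1,0,0,0,0,0,0.12],[1,0,0,0,0,0,0.12],[1,-0.018,0,0,0,0.12,0],[1,-0.018,0,0,0,0.12,0],[1,-0.018,0,0,0,0.12,0],[1,0,0,0,0,0,0],[1,0,0,0,0,0,0]]' 80
python3 - <<'E'
from h import *
import cv2
s=bot.observe();R=Ro.from_rotvec(s['ee_rot']).as_matrix();g=s['ee_pos']+.155*R[:,2];print(g,s['width'],R.round(3),s['joint_pos'])
f=bot.grab_frame("scene"); cv2.imwrite("pics/c10.png",f)
E
```

```text
t: 13.53
ee_pos: [0.427, -0.0152, 0.3668]
ee_rot: [-0.179, -3.134, -0.001]
wrist_force: [1.0, -0.2, -0.4]
width: 0.0074
t: 14.2
ee_pos: [0.4283, -0.0142, 0.3668]
ee_rot: [-1.614, -2.692, 0.001]
wrist_force: [-0.5, -0.2, 0.4]
width: 0.0077
t: 14.87
ee_pos: [0.4357, -0.0678, 0.3603]
ee_rot: [-1.876, -2.145, -0.337]
wrist_force: [-0.3, 0.2, -0.1]
width: 0.0079
[ 0.42795051 -0.01387748  0.21516244] 0.007885525019078223 [[-0.124  0.991 -0.05 ]
 [ 0.928  0.134  0.348]
 [ 0.352 -0.003 -0.936]] [-0.31529607 -0.13220174  1.68203533  0.32611987  1.74648928 -0.41630233]
```

View pics/c10.png

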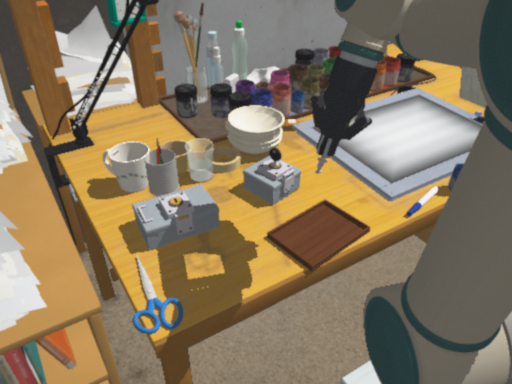

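Tilting goes well, with the key over the tray area. I'll tilt further, then lower it.

```bash
python3 -m pendant '[[1,-0.0186,0,0,0,0.12,0],[1,-0.0186,0,0,0,0.12,0],[1,-0.0186,0,0,0,0.12,0],[1,-0.0186,0,0,0,0.12,0],[1,0,0,0,0,0,0],[1,0,0,0,0,0,0],[1,0,0,0,0,0,0],[1,0,0,0,0,0,0]]' 80
python3 - <<'E'
from h import *
import cv2
s=bot.observe();R=Ro.from_rotvec(s['ee_rot']).as_matrix();g=s['ee_pos']+.155*R[:,2];e=g+.053*R[:,2]
print(g,e,s['width'],R.round(3),s['joint_pos'])
# want key mid at tray centre: end +0.026 along tray y
T=np.array([.426,-.012,0]); ty=np.array([-.139,.99,0]); tgt=T+.028*ty; tgt[2]=.05
print("world shift",tgt-e,"tool",R.T@(tgt-e))
print("down 10mm in tool",R.T@np.array([0,0,-.01]))
for nm in("side","wrist"):
    f=bot.grab_frame(nm); cv2.imwrite(f"pics/{nm}11.png",f)
E
```

```text
t: 15.58
ee_pos: [0.4445, -0.1286, 0.3251]
ee_rot: [-1.588, -1.825, -0.707]
wrist_force: [1.1, 0.1, -0.1]
width: 0.008
[ 0.42882407 -0.01468565  0.2211807 ] [0.42345882 0.0242676  0.18564398] 0.008028583359407591 [[-0.094  0.99  -0.101]
 [ 0.664  0.138  0.735]
 [ 0.742  0.002 -0.671]] [-0.50082558  0.05109929  1.6336982   0.69399637  1.94180226 -0.54434364]
world shift [-0.00135082 -0.0085476  -0.13564398] tool [-0.10618372 -0.00272216  0.08480439]
down 10mm in tool [-7.41904232e-03 -1.52089541e-05  6.70504137e-03]
```

View pics/side11.png

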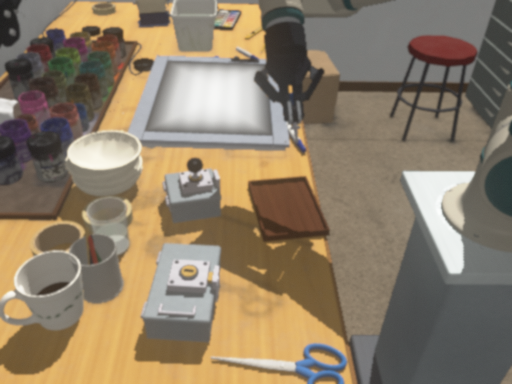

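View pics/wrist11.png

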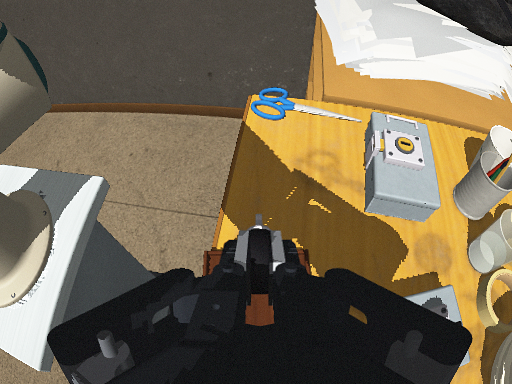

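```bash
python3 -m pendant '[[1,-0.0177,-0.0005,0.0142,0,0,0],[1,-0.0177,-0.0005,0.0142,0,0,0],[1,-0.0177,-0.0005,0.0142,0,0,0],[1,-0.0177,-0.0005,0.0142,0,0,0],[1,-0.0177,-0.0005,0.0142,0,0,0],[1,-0.0177,-0.0005,0.0142,0,0,0],[1,0,0,0,0,0,0],[1,0,0,0,0,0,0]]' 80
python3 - <<'E'
from h import *
import cv2
s=bot.observe();R=Ro.from_rotvec(s['ee_rot']).as_matrix();g=s['ee_pos']+.155*R[:,2];e=g+.053*R[:,2]
print(g,e,s['width'],s['joint_pos'],R.T@[0,0,-.04])
f=bot.grab_frame("side"); cv2.imwrite("pics/s12.png",cv2.resize(f[100:280,200:380],None,fx=3.3,fy=3.3,interpolation=cv2.INTER_CUBIC))
f=bot.grab_frame("scene"); cv2.imwrite("pics/c12.png",cv2.resize(f[110:290,220:420],None,fx=3.3,fy=3.3,interpolation=cv2.INTER_CUBIC))
E
```

```text
t: 16.35
ee_pos: [0.4424, -0.1372, 0.188]
ee_rot: [-1.587, -1.82, -0.708]
wrist_force: [0.4, -0.8, 0.5]
width: 0.0076
[ 0.42651872 -0.02285525  0.08462786] [0.42108752 0.01624638 0.04926454] 0.007634724252282017 [-0.51830495  0.24124362  1.7261449   0.64094169  1.73300416 -0.73550801] [-2.97939478e-02  4.52275623e-05  2.66892980e-02]
```

View pics/s12.png

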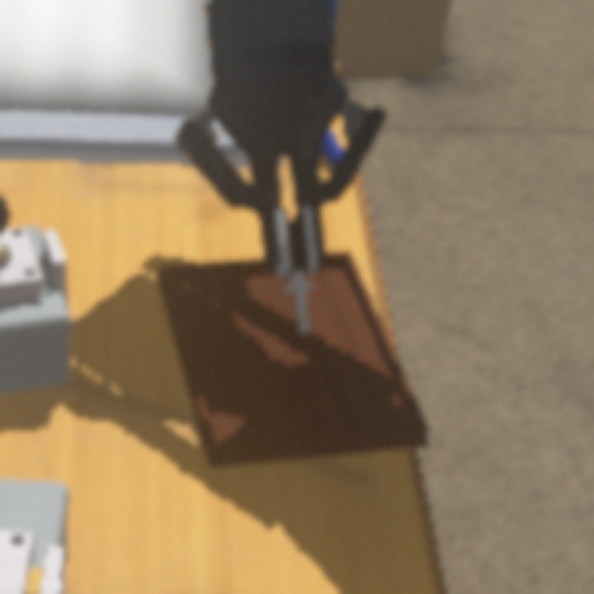

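View pics/c12.png

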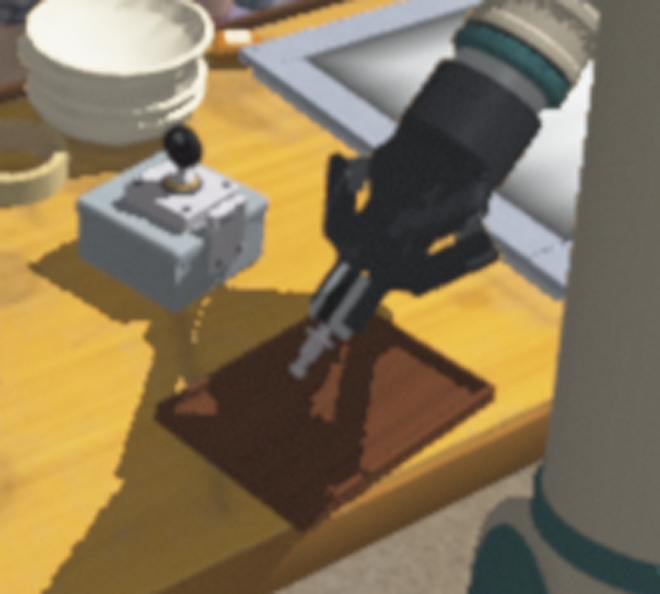

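Key hangs tilted over the tray's middle. Lowering 40 mm.

```bash
python3 -m pendant '[[1,-0.006,0,0.0054,0,0,0],[1,-0.006,0,0.0054,0,0,0],[1,-0.006,0,0.0054,0,0,0],[1,-0.006,0,0.0054,0,0,0],[1,-0.003,0,0.0027,0,0,0],[1,-0.003,0,0.0027,0,0,0],[1,0,0,0,0,0,0],[1,0,0,0,0,0,0]]' 80
python3 - <<'E'
from h import *
import cv2
s=bot.observe();R=Ro.from_rotvec(s['ee_rot']).as_matrix();g=s['ee_pos']+.155*R[:,2];e=g+.053*R[:,2]
print(g,e,s['width'],s['wrist_force'],s['ft_torque'])
f=bot.grab_frame("scene"); cv2.imwrite("pics/c13.png",cv2.resize(f[150:290,240:400],None,fx=4.2,fy=4.2,interpolation=cv2.INTER_CUBIC))
E
```

```text
t: 17.12
ee_pos: [0.4424, -0.1376, 0.1478]
ee_rot: [-1.586, -1.819, -0.71]
wrist_force: [-1.2, -0.5, 4.3]
width: 0.0075
[ 0.42666632 -0.02312865  0.04447393] [0.42126965 0.01602045 0.00915788] 0.0075286964104468454 [-1.23480175 -0.51499421  4.32957255] [0.28681481 0.26599128 0.30510685]
```

View pics/c13.png

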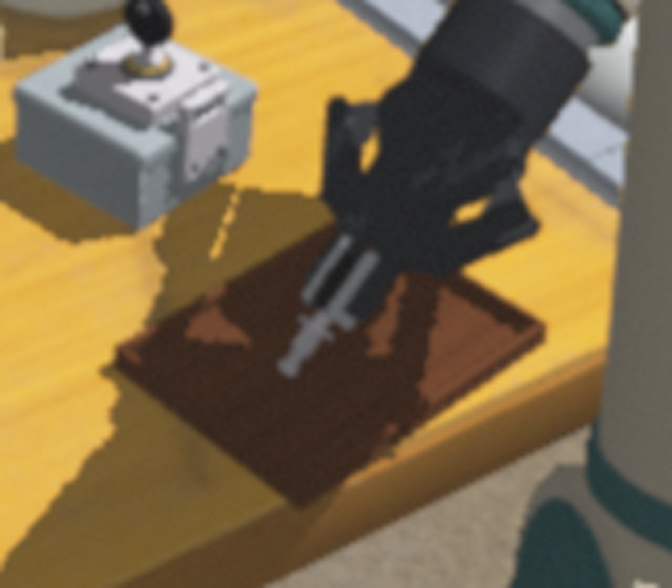

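The wrist shows 4.3 N upward, so the key's end is resting on the tray floor. Releasing gently.

```bash
python3 -m pendant '[[0.75,0,0,0,0,0,0],[0.7,0,0,0,0,0,0],[0.6,0,0,0,0,0,0],[0.5,0,0,0,0,0,0],[0.3,0,0,0,0,0,0],[0.3,0,0,0,0,0,0],[0.3,0,0,0,0,0,0],[0.3,0,0,0,0,0,0]]' 20
python3 - <<'E'
from h import *
import cv2
s=bot.observe();print(s['width'],s['wrist_force'])
f=bot.grab_frame("scene"); cv2.imwrite("pics/c14.png",cv2.resize(f[150:290,240:400],None,fx=4.2,fy=4.2,interpolation=cv2.INTER_CUBIC))
f=bot.grab_frame("side"); cv2.imwrite("pics/s14.png",cv2.resize(f[120:260,220:360],None,fx=4.2,fy=4.2,interpolation=cv2.INTER_CUBIC))
E
```

```text
t: 17.83
ee_pos: [0.4424, -0.1375, 0.1475]
ee_rot: [-1.587, -1.82, -0.709]
wrist_force: [-0.5, -0.1, 0.6]
width: 0.0299
0.029900372083424904 [-0.53155623 -0.09527978  0.59852878]
```

View pics/c14.png

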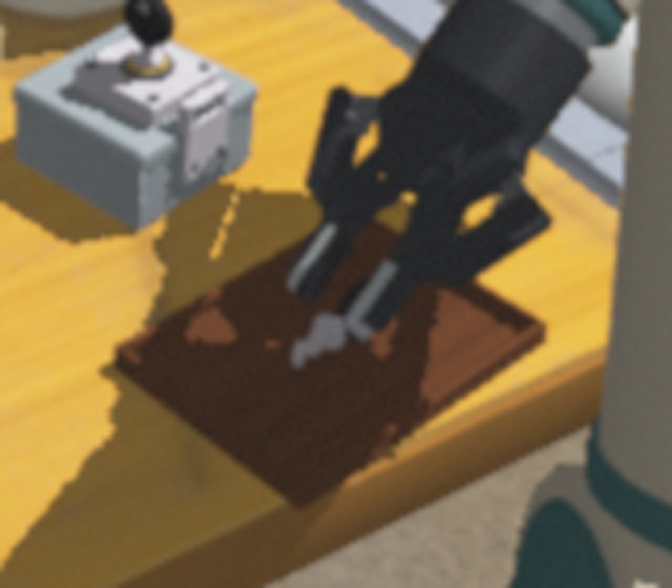

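View pics/s14.png

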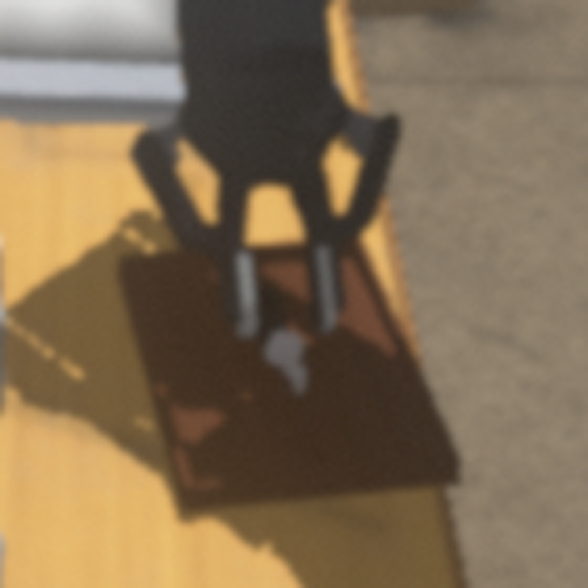

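The key has fallen flat on the tray floor. Retreating along the tool axis and then up.

```bash
python3 -m pendant '[[0,0,0,-0.006,0,0,0],[-0.3,0.004,0,-0.012,0,0,0],[-0.3,0.01,0,-0.02,0,0,0],[-0.3,0.015,0,-0.022,0,0,0],[-0.3,0.02,0,-0.022,0,0,0],[-0.3,0.02,0,-0.022,0,0,0],[-0.3,0.02,0,-0.022,0,0,0],[-0.3,0.02,0,-0.022,0,0,0]]' 20
python3 -m pendant '[[-0.3,0.01,0,-0.02,0,-0.12,0],[-0.3,0.01,0,-0.02,0,-0.12,0],[-0.3,0,0,-0.01,0,-0.12,0],[-0.3,0,0,0,0,0,0],[-0.3,0,0,0,0,0,0],[-0.3,0,0,0,0,0,0],[-0.3,0,0,0,0,0,0],[-0.3,0,0,0,0,0,0]]' 20
python3 - <<'E'
from h import *
import cv2
s=bot.observe();print(s['ee_pos'],s['width'],s['wrist_force'],s['joint_vel'].round(3))
f=bot.grab_frame("scene"); cv2.imwrite("pics/c15.png",cv2.resize(f[130:290,120:390],None,fx=2.9,fy=2.9,interpolation=cv2.INTER_CUBIC))
f=bot.grab_frame("side"); cv2.imwrite("pics/s15.png",cv2.resize(f[140:340,130:340],None,fx=2.9,fy=2.9,interpolation=cv2.INTER_CUBIC))
for n in("scene","side"): print([(q['conf'],np.array(q['centre'])*[512,384]) for q in bot.search_frame(n,"key_long_bow")])
E
```

```text
t: 18.6
ee_pos: [0.4471, -0.1752, 0.3302]
ee_rot: [-1.588, -1.821, -0.709]
wrist_force: [0.3, -0.3, -0.5]
width: 0.0554
t: 19.27
ee_pos: [0.45, -0.194, 0.3769]
ee_rot: [-1.803, -2.066, -0.442]
wrist_force: [-0.8, 0.2, 0.2]
width: 0.0557
[ 0.45004274 -0.19395635  0.37689914] 0.05574922357112296 [-0.77699611  0.20263622  0.2195355 ] [-0.    -0.003 -0.005 -0.007 -0.003 -0.002]
[(0.72, array([322.2016, 226.4832]))]
[(0.62, array([286.208 , 201.1008]))]
```

View pics/c15.png

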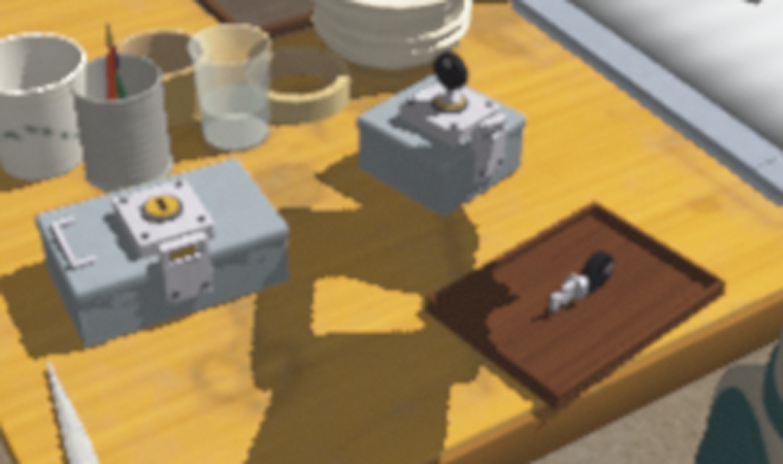

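View pics/s15.png

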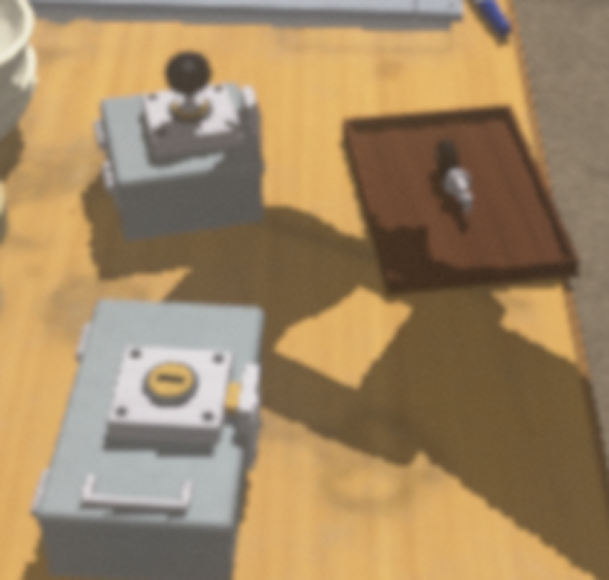

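The key is resting in the tray (scene zoom (580,280)), the bolt is across the gap into the keeper, and the short box and its key look as they did before. Handing in.

```bash
python3 -c "
from plant import bot
bot.finish_job(); s=bot.observe(); print(s['t'],s['wrist_force'])"
```

```text
the job is handed in; nothing more can be done
the job is handed in; nothing more can be done
```

The longer box is locked and its key is in the wooden tray; I handed the job in at about 19.4 s of the 48 s allowed.

- **Locking:** I turned the key clockwise until the wrist moment reached 0.135 N m, well above the key's 0.06 N m. I took that as the stop. The tool turned about 82° to reach the 75° stop, so the key slipped or flexed a few degrees in the pads.
- **Withdrawing:** I turned the tool back to within about 2° of the box's axis and drew the key straight up. There was almost no resistance, and the keyhole was left along the box's x.
- **Placing:** I lowered the key at a slant until its end touched the tray floor, then let go.

**Last checks:**
- In the scene and side pictures, the brass bolt lies across the gap into the keeper. I judged its travel only by eye and did not measure it.
- The key lies near the middle of the tray, apparently on the edge of its bow rather than flat. It looked at rest in the last pictures.
- The shorter box and its key look unchanged, and the gripper is clear of everything.
- The wrist force stayed below about 7 N in every reading I took.

Nothing failed. Box and key positions from the different cameras differed by about 2–3 mm. The state reading after hand-in was refused, so I have none from after that.

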